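# Open the plate station's drawer with its two release keys

## Task

With the fingers, push the orange tube rack along the bench, without lifting it, until it is out of the way of the plate station's drawer. Then press the two green release keys on top of the station together, one fingertip on each, and keep both down until the drawer has come fully out by itself without touching the rack. Finally let the keys spring back up and move clear, leaving everything else where it stands.

Things in the scene. Friction and masses are not known exactly. Their poses are not given: they have to be found in the camera images.
- station: Plate station: low white box 260 deep (x) x 240 wide (y) x 85 mm high with a blue-grey panel on top, fixed to the bench. Origin: centre of its underside on the bench; its -x side is the front with the drawer, +x points to its back, z up. It may be placed and turned differently each time.
- drawer (a joint): Sprung drawer in the station's front (grey front panel 156 wide x 45 mm high, lower edge 14 mm above the bench). m; 0 = shut and latched, 0.085 = fully out. When both keys are down it slides out by itself towards the station's -x, taking about 3 s, and then stays out; if either key comes up on the way it stops at the next catch (every 17 mm) until both are pressed again.
- drawer_front (a point): Middle of the drawer's front face; 136 mm in front of the station's origin when shut, 221 mm when fully out.
- key_left (a joint): Left (+y of the station) green release key. m; 0 = up, 0.008 = fully down. Spring: about 2 N to start, about 5 N fully down. Its latch is free from about 5 mm down; it springs up when let go.
- key_right (a joint): Right (-y of the station) green release key, the same as the left one.
- key_left_top (a point): Centre of the top face of the left key: round cap of 28 mm diameter, standing 12 mm proud of the station's top (97 mm above the bench when up). The two keys' centres are 60 mm apart along the station's y, 50 mm in front of its origin.
- key_right_top (a point): Centre of the top face of the right key.
- rack_center (a point): Centre (half-way up) of the loose orange tube rack, a solid block 65 (x) x 95 (y) x 50 mm high (57 with the coloured caps on its top), about 250 g, standing on the bench in front of the drawer. Axes: the rack's own.
- reagent: Bystander: amber bottle with blue cap, 60 dia x 130 mm, standing on the bench beside the station. Origin: centre of its underside.
- beaker: Bystander: clear cup, 64 dia x 85 mm, standing on the bench beside the station. Origin: centre of its underside.
- tipbox: Bystander: blue box with clear lid, 85 x 120 x 55 mm, on the bench far to one side. Origin: centre of its underside.
- wash: Bystander: white jar with red cap, 70 dia x 110 mm, on the bench far to one side. Origin: centre of its underside.
- tin: Bystander: small white jar with yellow cap, 36 dia x 45 mm, standing on the station's top behind the keys. Origin: centre of its underside.
- coldblock: Bystander: aluminium block with dark wells, 110 x 75 x 30 mm, on the bench to the robot's right. Origin: centre of its underside.
Mind the look-alikes: they are no part of the job. Several things look just like the part that bears rack_center: the one meant starts farthest to the robot's left.

How it is judged:
By the outcome, as a careful person would: the job done as asked, in the order asked, and still so for the second after the job is handed in, with the robot touching nothing.
It also fails if it takes over 56 s, if anything falls off the work surface, if the arm or the gripper's body presses on something with over 40 N, if the wrist force passes 120 N, or if a joint passes its speed limit or range.

## Robot

A 6-joint arm with a two-finger parallel gripper is mounted at the origin on the work surface. World frame = base frame: x ahead of the robot, y to its left, z up, the work surface at z = 0. Lengths are in m, angles in rad, forces in N, time in s.
With the tool pointing down it reaches from about 0.35 to 0.775 m from the base axis. Payload 5.5 kg.
Tool frame: the origin (TCP) lies on the centre line of the jaws, within the pads' length; the fingertips stand 11 mm ahead of it and the grasp point (between the pads) lies 8 mm behind it (env.tip_extent is the distance from the TCP to the fingertips, in m); z points along the fingers, y is the line along which they close (so a half turn about z gives the same grasp; the last joint's range is limited). The gripper opens to 85 mm and grips with 20 to 120 N. Pads are 22 mm wide; open, the fingers measure 114 mm over their backs; the gripper's body (76 mm by 85 mm) begins 54 mm behind the grasp point. The pads swing forward as they close: fully open they stand 13 mm farther back than shut.
Start: joints at [-1.445, 0.313, 0.046, 1.304, 0, 1.431], TCP at [0.151, -0.555, 0.242] pointing down, gripper open.
Joint ranges: [-2.76, 2.76], [-0.86, 1.69], [-1.03, 1.26], [-2.2, 2.34], [-1.47, 1.5], [-3.14, 3.14]. Speed limits (rad/s): [2.57, 2.57, 3.14, 3.14, 3.14, 3.14].

## Interface

Orientations are given as a unit quaternion [w, x, y, z].
In Python, from workcell import env gives the robot as it stands.
- The arm moves only by the shell command python3 -m jog 'ROWS' [FORCE]. ROWS is JSON, a list of rows, each a list of 5 numbers: the gripper's target within -1 to 1 (shut at 1, half-way at 0, fully open at -1), then the shift along the tool's x, y, z in m, then the turn about the tool's z in degrees. In form: [[fingers, tx, ty, tz, turn], ...]. A call has 1 to 5 rows; each row shifts and turns the commanded pose from where the row before left it, along the tool's axes as they then stand; what a row does not reach is not made up. A row lasts 1/12 s, in which the tool goes at most 41.7 mm and 7.16 degrees, less where a joint would pass 70% of its speed; a pose out of reach is approached as far as the arm can. A call is refused whole if a number of a shift passes 0.0417 or a number of a turn 7.16, either way. A call with a gripper value outside its range is refused whole. The fingers move at their own pace and stop on an object; FORCE is the grip in N (left out, the last holds). Time passes only in rows, so rows that do not move let the fingers close. It gives the time, the measured TCP pose, the force, the opening and the grip force at its end, in the units of the state.
- env.get_state(): the state, without advancing time (a new reading comes with each control period).
- env.read_camera(name): name is "side" or "top"; returns a dict with "img" (420x560x3 uint8, red, green, blue), "fov_y" (degrees; the focal length in pixels is half the picture's height over the tangent of half this angle, whatever the lens; pixels are square), "cx", "cy" (the principal point, pixels), "T" (4x4, takes a point from camera to world coordinates). Camera axes: x right, y up, looking along -z (the intrinsics and any distortion apply to the point x, -y, -z); pixel columns grow to the right and rows downward; lengths in m; the calibration is good to about 2 mm. A picture is of the moment at which its call begins. There is no depth.
- env.hand_in(): hands the job in; it is judged then, once.
The state is a dict: "clock": time; "joint_pos": joint angles; "qvel": joint speeds; "tau": joint torques, N m; "tcp_pos": TCP position; "orientation": TCP orientation; "wrist_force": force on the tool from outside, world axes, zero at the start; "ft_torque": the same for the moment, N m; "finger_gap": finger opening in m; "grip_force": force on a finger pad.
Only numpy, scipy, OpenCV 4.12 (cv2) and the standard library are available. Lean on these libraries where they do the work, as an engineer would, in place of code of your own. Each camera call takes 0.05 s, during which the arm holds its last target. There are 200 camera calls.

## Working session

There is one attempt and no reset: what is moved stays moved. The work goes in short steps, Python scripts to look and compute and a shell command to move; the robot and the scene stay as the last step left them, time stands still between calls to the robot, and variables do not carry over. Pictures are saved under pics/ and viewed, at most 10 in all, crops included, and the job is handed in when it is done.

```bash
mkdir -p pics; ls; python3 - <<'E'
from workcell import env
import cv2,numpy as np
s=env.get_state(); print(s['clock'],s['tcp_pos'],s['orientation'],s['finger_gap'],env.tip_extent)
for n in("side","top"):
    r=env.read_camera(n); cv2.imwrite(f"pics/{n}0.png",r["img"][...,::-1])
    print(n,{k:(np.round(v,4).tolist() if k=="T" else v) for k,v in r.items() if k!="img"})
E
```

```text
pics
0.0 [ 0.15097535 -0.55430834  0.2414085 ] [-9.16257165e-04  9.91181922e-01  1.32504933e-01  9.18183046e-06] 0.08540924194085193 0.011
side {'fov_y': 54.58684179451725, 'cx': 270.73169640092135, 'cy': 214.5748962524665, 'T': [[-0.9903, 0.1001, -0.0958, 0.3759], [-0.1364, -0.5818, 0.8018, 0.9954], [0.0245, 0.8072, 0.5898, 0.8174], [0.0, 0.0, 0.0, 1.0]]}
top {'fov_y': 55.00423621921688, 'cx': 276.16657038910546, 'cy': 207.49511704451928, 'T': [[0.0294, 0.9992, -0.0283, 0.4756], [-0.9992, 0.0286, -0.0278, -0.0148], [-0.0269, 0.0291, 0.9992, 1.2499], [0.0, 0.0, 0.0, 1.0]]}
```

View pics/side0.png

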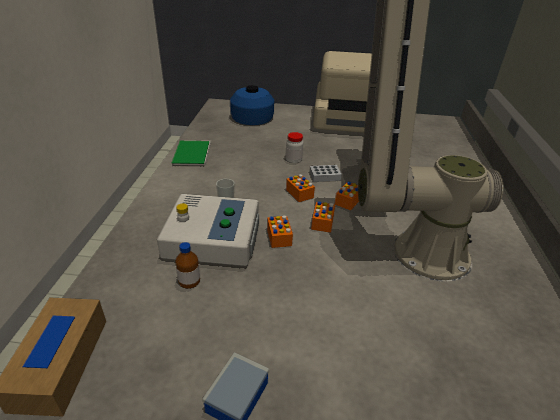

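View pics/top0.png

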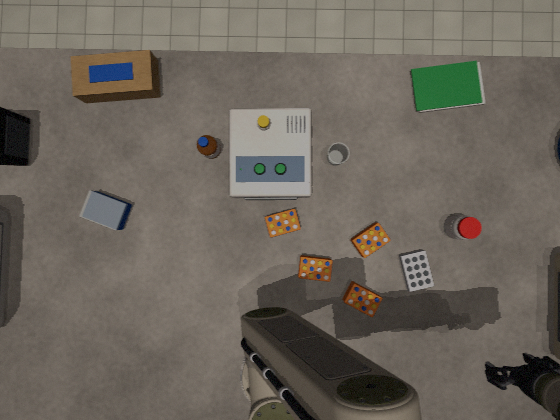

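The top view shows the robot at the bottom, with +x up and +y left. The station is at about px (271,153), with its keys at (260,169) and (281,169). The rack meant is the leftmost orange block at (283,222). Look-alikes are at (316,268), (370,240) and (363,298). Next I'll measure them.

```bash
cat > h.py <<'E'
from workcell import env
import cv2,numpy as np
def ray(r,u,v):
    f=210/np.tan(np.radians(r["fov_y"])/2); T=np.array(r["T"])
    d=T[:3,:3]@np.array([(u-r["cx"])/f,-(v-r["cy"])/f,-1.]); return T[:3,3],d
def onz(r,u,v,z):
    o,d=ray(r,u,v); return (o+d*(z-o[2])/d[2])
def tri(a,b):
    (o1,d1),(o2,d2)=a,b
    k=np.linalg.lstsq(np.c_[d1,-d2],o2-o1,rcond=None)[0]
    p,q=o1+k[0]*d1,o2+k[1]*d2; return (p+q)/2,np.linalg.norm(p-q)
def blobs(r,lo,hi,amin=20):
    h=cv2.cvtColor(r["img"],cv2.COLOR_RGB2HSV); m=cv2.inRange(h,lo,hi)
    n,l,st,c=cv2.connectedComponentsWithStats(m)
    return [(c[i],st[i],(l==i).astype(np.uint8)) for i in range(1,n) if st[i][4]>=amin]
ORANGE=((4,150,90),(20,255,255)); GREEN=((45,100,40),(85,255,255))
def top_rect(r,lo,hi,z,amin,close=5):
    out=[]
    h=cv2.cvtColor(r["img"],cv2.COLOR_RGB2HSV); m=cv2.inRange(h,lo,hi)
    m=cv2.morphologyEx(m,cv2.MORPH_CLOSE,np.ones((close,close)))
    for c in cv2.findContours(m,cv2.RETR_EXTERNAL,cv2.CHAIN_APPROX_NONE)[0]:
        if cv2.contourArea(c)<amin: continue
        p=np.array([onz(r,u,v,z)[:2] for u,v in c[:,0,:]],np.float32)
        out.append((cv2.minAreaRect(p*1000),c[:,0,:].mean(0)))
    return out
E
python3 - <<'E'
from h import *
t=env.read_camera("top"); s=env.read_camera("side")
np.set_printoptions(precision=4,suppress=True)
for nm,r in(("top",t),("side",s)):
    for c,st,_ in blobs(r,*GREEN,15): print(nm,"green",c,st, onz(r,*c,.097))
    for c,st,_ in blobs(r,(20,120,100),(32,255,255),10): print(nm,"yel",c,st,onz(r,*c,.130))
for q in top_rect(t,*ORANGE,.05,100): print("rack",q)
for q in top_rect(t,(0,0,150),(179,40,255),.085,1000): print("white",q)
for q in top_rect(t,(95,50,60),(115,130,150),.085,300): print("panel",q)
E
```

```text
top green [445.9     85.4175] [ 411   61   71   50 2771] [ 0.8704 -0.4567  0.097 ]
top green [259.     168.3659] [254 164  11  10  82] [0.6192 0.0699 0.097 ]
top green [279.8861 168.1266] [275 164  11   9  79] [0.6215 0.0099 0.097 ]
top yel [262.9533 120.8224] [258 115  11  12 107] [0.7488 0.0605 0.13  ]
top yel [284.     215.2857] [282 214   5   4  14] [ 0.4863 -0.006   0.13  ]
top yel [293.1333 219.5333] [291 218   5   4  15] [ 0.4753 -0.0317  0.13  ]
top yel [271.2857 225.5   ] [270 224   4   4  14] [0.457  0.0284 0.13  ]
top yel [280.3529 230.    ] [278 228   5   5  17] [0.4453 0.0029 0.13  ]
top yel [370.8824 232.4118] [369 231   5   4  17] [ 0.4461 -0.2467  0.13  ]
top yel [381.  233.5] [379 232   5   4  16] [ 0.444  -0.2744  0.13  ]
top yel [362.25   246.4375] [360 245   5   4  16] [ 0.4068 -0.2239  0.13  ]
top yel [372.5333 247.8667] [371 246   4   5  15] [ 0.4038 -0.2522  0.13  ]
top yel [319.75  262.625] [318 261   5   4  16] [ 0.3586 -0.1084  0.13  ]
top yel [304.  267.5] [302 266   5   4  16] [ 0.3438 -0.0654  0.13  ]
top yel [326.5    270.2857] [325 269   4   4  14] [ 0.
[... 890 characters left out ...]
99.6522]))
rack (((332.2628173828125, -101.00031280517578), (95.96734619140625, 64.11951446533203), 85.49243927001953), array([314.9118, 268.5588]))
rack (((421.7028503417969, -263.22772216796875), (64.91824340820312, 95.236572265625), 36.091949462890625), array([370.6706, 239.8471]))
rack (((465.60540771484375, -0.8258399963378906), (64.09587097167969, 94.64996337890625), 16.911537170410156), array([282.268 , 222.5876]))
white (((670.2259521484375, 40.8524169921875), (253.2141571044922, 231.87310791015625), 1.8749881982803345), array([269.7683, 152.0366]))
panel (((621.12353515625, 40.55501174926758), (72.68666076660156, 194.63204956054688), 1.5370811223983765), array([269.5   , 168.6813]))
```

```bash
python3 - <<'E'
import cv2
a=cv2.imread("pics/top0.png")[90:320,180:440]; cv2.imwrite("pics/crop0.png",cv2.resize(a,(676,598),interpolation=cv2.INTER_CUBIC))
E
```

```text
(no output)
```

View pics/crop0.png

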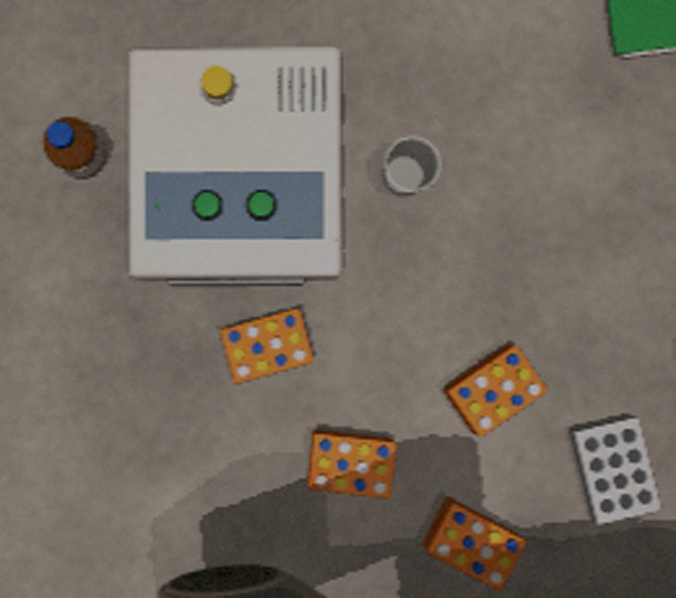

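The crop agrees with the masks. The measurements are:
- **Keys:** about (0.619,0.070) and (0.6215,0.010), which is 60 mm apart as it should be.
- **Station:** origin about (0.670,0.041), yaw about 1.8°.
- **Rack:** (0.4656,-0.001), yaw 16.9°, size 64x95.

The space to the left is free, so I'll push the rack along its own +y with both fingers on its right-hand end.

```bash
python3 -m jog '[[0.3,0,0,0,-7.05],[0.3,0,0,0,-7.05],[0.3,0,0,0,-7.05],[0.3,0,0,0,-7.05],[0.3,0,0,0,-7.05]]' 20
python3 -m jog '[[0.3,0,0,0,-7.05],[0.3,0,0,0,-7.05],[0.3,0,0,0,-7.05],[0.3,0,0,0,-7.05],[0.3,0,0,0,-7.05]]'
python3 -m jog '[[0.3,0,0,0,-7.05],[0.3,0,0,0,-7.05],[0.3,0,0,0,-7.05],[0.3,0,0,0,0]]'
```

```text
clock: 0.62
tcp_pos: [0.151, -0.5547, 0.242]
orientation: [-0.0, 0.903, 0.429, 0.0]
wrist_force: [0.2, 0.9, 0.3]
finger_gap: 0.0302
grip_force: 0.0
clock: 1.03
tcp_pos: [0.151, -0.5547, 0.242]
orientation: [-0.0, 0.731, 0.682, 0.0]
wrist_force: [-1.1, 1.0, -0.5]
finger_gap: 0.0297
grip_force: 0.0
clock: 1.37
tcp_pos: [0.151, -0.5547, 0.2421]
orientation: [-0.0, 0.594, 0.804, 0.0]
wrist_force: [0.3, -0.0, 0.8]
finger_gap: 0.0296
grip_force: 0.0
```

```bash
python3 -m jog '[[0.3,0.0243,0.0308,0,0],[0.3,0.0243,0.0308,0,0],[0.3,0.0243,0.0308,0,0],[0.3,0.0243,0.0308,0,0],[0.3,0.0243,0.0308,0,0]]' | head -2
python3 -m jog '[[0.3,0.0243,0.0308,0,0],[0.3,0.0243,0.0308,0,0],[0.3,0.0243,0.0308,0,0],[0.3,0.0243,0.0308,0,0],[0.3,0.0243,0.0308,0,0]]' | head -2
python3 -m jog '[[0.3,0.0243,0.0308,0,0],[0.3,0.0243,0.0308,0,0],[0.3,0.0243,0.0308,0,0],[0.3,0.0243,0.0308,0,0],[0.3,0.0243,0.0308,0,0]]'  | head -2
python3 -m jog '[[0.3,0,0,0,0],[0.3,0,0,0,0]]'
python3 - <<'E'
from h import *
p=env.get_state()['tcp_pos']; q=env.get_state()['orientation']; y=2*np.arctan2(q[2],q[1]);print(p,np.degrees(y))
d=np.array([.487,-.071])-p[:2]; print("dx",d@[np.cos(y),np.sin(y)],"dy",d@[np.sin(y),-np.cos(y)])
E
```

```text
clock: 1.78
tcp_pos: [0.2637, -0.3923, 0.2422]
clock: 2.2
tcp_pos: [0.3759, -0.2312, 0.2425]
clock: 2.62
tcp_pos: [0.488, -0.07, 0.2424]
clock: 2.78
tcp_pos: [0.488, -0.0699, 0.242]
orientation: [-0.0, 0.595, 0.804, -0.0]
wrist_force: [0.6, 0.2, 0.6]
finger_gap: 0.0296
grip_force: 0.0
[ 0.48797287 -0.06994111  0.2419901 ] 106.96808637206938
dx -0.0007288742440126097 dy -0.0012395399608401655
```

```bash
python3 -m jog '[[0.3,-0.003,-0.001,0.035,0],[0.3,0,0,0.035,0],[0.3,0,0,0.035,0],[0.3,0,0,0.025,0],[0.3,0,0,0.02,0]]'
python3 -m jog '[[0.3,0,0,0.02,0],[0.3,0,0,0.02,0],[0.3,0,0,0.02,0],[0.3,0,0,0.0,0]]'
python3 - <<'E'
from h import *
s=env.read_camera("side"); cv2.imwrite("pics/side1.png",cv2.resize(s["img"][150:270,220:380,::-1],(800,600),interpolation=cv2.INTER_CUBIC))
E
```

```text
clock: 3.2
tcp_pos: [0.485, -0.0759, 0.0899]
orientation: [-0.001, 0.598, 0.802, -0.001]
wrist_force: [0.1, -0.5, -0.1]
finger_gap: 0.0297
grip_force: 0.0
clock: 3.53
tcp_pos: [0.4837, -0.0755, 0.029]
orientation: [-0.003, 0.597, 0.802, -0.001]
wrist_force: [-1.1, 1.0, -0.3]
finger_gap: 0.0301
grip_force: 0.0
```

View pics/side1.png

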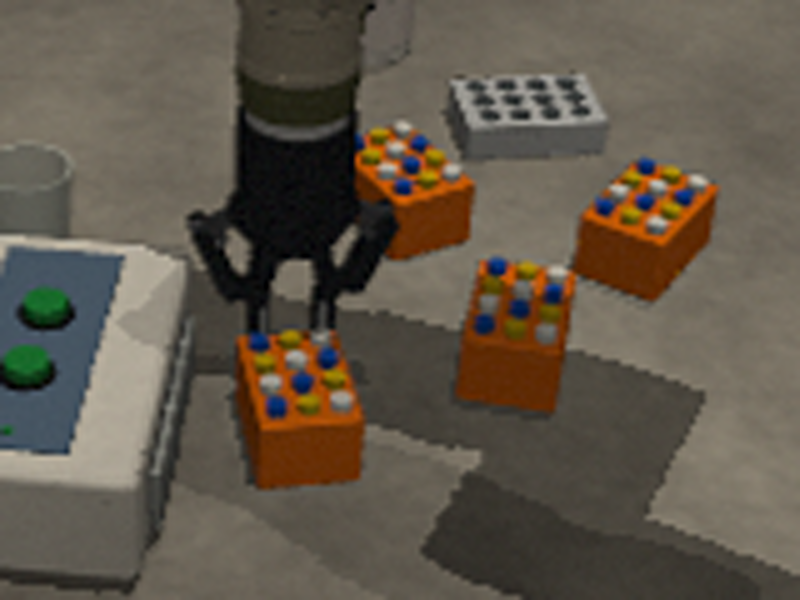

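The side view shows both fingers down behind the rack's right end, at about (255,315) and (320,315) in the crop. They're centred on that face and clear of the station, so I'll start pushing.

```bash
python3 -m jog '[[0.3,0.006,0,0,0],[0.3,0.006,0,0,0],[0.3,0.006,0,0,0],[0.3,0.01,0,0,0],[0.3,0.01,0,0,0]]'
python3 -m jog '[[0.3,0.012,0,0,0],[0.3,0.012,0,0,0],[0.3,0.012,0,0,0],[0.3,0.012,0,0,0],[0.3,0.012,0,0,0]]'
python3 - <<'E'
from h import *
t=env.read_camera("top")
for q in top_rect(t,*ORANGE,.05,100): print("rack",q)
E
```

```text
clock: 4.0
tcp_pos: [0.4775, -0.0388, 0.0336]
orientation: [0.002, 0.596, 0.803, 0.0]
wrist_force: [2.7, -4.5, 3.2]
finger_gap: 0.03
grip_force: 2.3
clock: 4.42
tcp_pos: [0.4601, 0.0191, 0.0336]
orientation: [0.002, 0.596, 0.803, 0.0]
wrist_force: [1.8, -5.3, 4.8]
finger_gap: 0.0301
grip_force: 2.7
rack (((245.85208129882812, -243.64918518066406), (94.61094665527344, 64.28817749023438), 63.84882354736328), array([362.7032967 , 299.72527473]))
rack (((332.268798828125, -100.92445373535156), (93.93688201904297, 64.11951446533203), 85.49243927001953), array([314.99, 268.57]))
rack (((421.8175048828125, -263.35589599609375), (64.45731353759766, 94.76078033447266), 36.241722106933594), array([370.69411765, 239.87058824]))
```

```bash
python3 -m jog '[[0.3,0.012,0,0,0],[0.3,0.012,0,0,0],[0.3,0.012,0,0,0],[0.3,0.012,0,0,0],[0.3,0.012,0,0,0]]'
python3 - <<'E'
from h import *
s=env.read_camera("side"); cv2.imwrite("pics/side2.png",cv2.resize(s["img"][150:330,200:440,::-1],(800,600),interpolation=cv2.INTER_CUBIC))
E
```

```text
clock: 4.88
tcp_pos: [0.442, 0.0765, 0.033]
orientation: [0.001, 0.596, 0.803, -0.0]
wrist_force: [1.2, -5.6, 4.8]
finger_gap: 0.0299
grip_force: 2.7
```

View pics/side2.png

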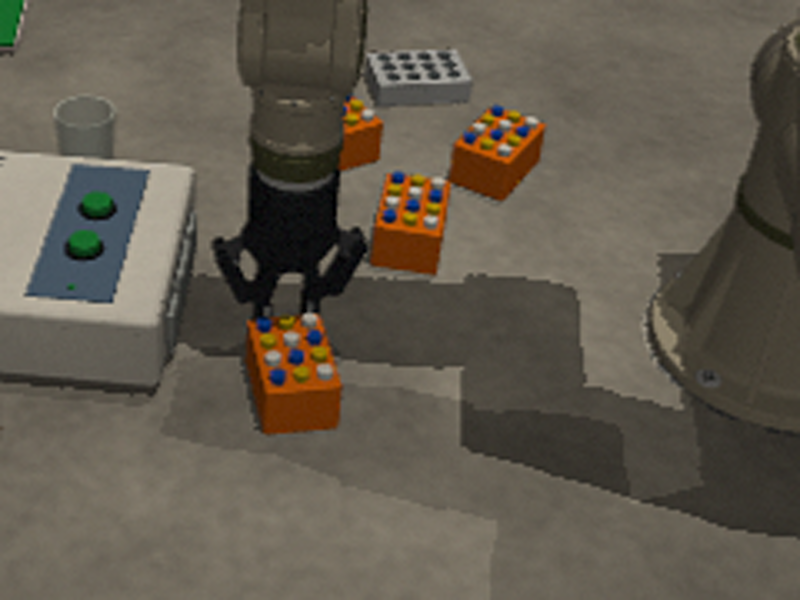

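The rack is sliding straight and flat, with its top at about (292,345) in the crop, and is still ahead of the fingers. About 85 mm to go.

```bash
python3 -m jog '[[0.3,0.012,0,0,0],[0.3,0.012,0,0,0],[0.3,0.012,0,0,0],[0.3,0.012,0,0,0],[0.3,0.012,0,0,0]]'
python3 -m jog '[[0.3,0.012,0,0,0],[0.3,0.008,0,0,0],[0.3,0.004,0,0,0],[0.3,0.002,0,0,0],[0.3,0,0,0,0]]'
python3 -m jog '[[0.3,-0.01,0,0,0],[0.3,-0.02,0,0,0],[0.3,-0.02,0,-0.01,0],[0,0,0,-0.04,0],[0,0,0,-0.04,0]]'
python3 -m jog '[[-0.08,0,0,-0.04,0],[-0.08,0,0,-0.03,0],[-0.08,0,0,0,0]]'
python3 - <<'E'
from h import *
t=env.read_camera("top");s=env.read_camera("side")
for q in top_rect(t,*ORANGE,.05,100): print("rack",q)
cv2.imwrite("pics/both3.png",np.hstack([cv2.resize(t["img"][90:330,140:440],(400,320)),cv2.resize(s["img"][120:360,140:440],(400,320))])[...,::-1])
E
```

```text
clock: 5.35
tcp_pos: [0.4239, 0.1338, 0.0325]
orientation: [0.001, 0.596, 0.803, -0.0]
wrist_force: [0.3, -4.5, 4.1]
finger_gap: 0.0296
grip_force: 2.2
clock: 5.77
tcp_pos: [0.4162, 0.1587, 0.0323]
orientation: [-0.0, 0.595, 0.803, 0.0]
wrist_force: [-0.1, -0.9, 1.0]
finger_gap: 0.0295
grip_force: 1.0
clock: 6.18
tcp_pos: [0.4285, 0.1091, 0.1211]
orientation: [-0.003, 0.597, 0.803, -0.002]
wrist_force: [1.2, 0.9, 0.5]
finger_gap: 0.043
grip_force: 0.0
clock: 6.43
tcp_pos: [0.4341, 0.1104, 0.1981]
orientation: [0.003, 0.596, 0.803, 0.003]
wrist_force: [-0.8, 0.3, 0.0]
finger_gap: 0.0461
grip_force: 0.0
rack (((245.85208129882812, -243.64918518066406), (94.61094665527344, 64.28817749023438), 63.84882354736328), array([362.5 , 299.75]))
rack (((332.143310546875, -100.4435043334961), (94.87625885009766, 63.79354476928711), 85.49295043945312), array([314.75247525, 268.47524752]))
rack (((421.8602600097656, -263.46624755859375), (64.82318878173828, 95.1414566040039), 35.998958587646484), array([370.70588235, 239.85882353]))
```

View pics/both3.png

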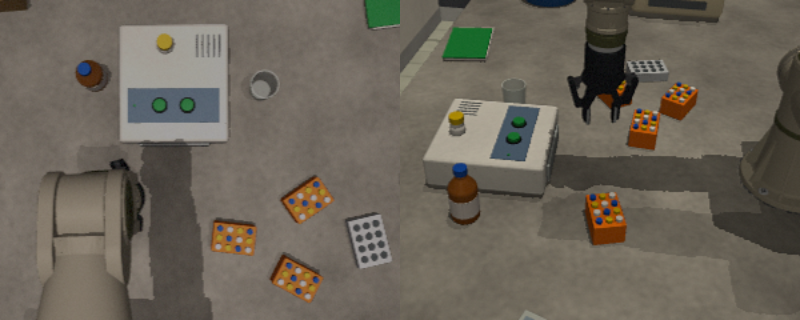

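The rack (side crop at 605,218) now stands well to the left of the drawer, upright, and the look-alikes haven't moved. Next I'll turn to line up with the keys.

```bash
python3 -m jog '[[-0.08,0,0,0,-6.82],[-0.08,0,0,0,-6.82],[-0.08,0,0,0,-6.82],[-0.08,0,0,0,-6.82],[-0.08,0,0,0,-6.82]]' |head -1
python3 -m jog '[[-0.08,0,0,0,-6.82],[-0.08,0,0,0,-6.82],[-0.08,0,0,0,-6.82],[-0.08,0,0,0,-6.82],[-0.08,0,0,0,-6.82]]' |head -1
python3 -m jog '[[-0.08,0,0,0,-6.82],[-0.08,0,0,0,0],[-0.08,0,0,0,0]]'
cat > w.py <<'E'
from h import *
t=env.read_camera("top")
for q in top_rect(t,*ORANGE,.05,100): print("rack",np.round(q[0][0]),np.round(q[0][1]),round(q[0][2],1))
for c,st,_ in blobs(t,*GREEN,15):
    if c[0]<350: print("green",c,st[4],onz(t,*c,.097))
p=env.get_state()['tcp_pos']; q=env.get_state()['orientation']; y=2*np.arctan2(q[2],q[1]);print(p,np.degrees(y))
d=np.array([.6204,.0399])-p[:2]; print("dx",d@[np.cos(y),np.sin(y)],"dy",d@[np.sin(y),-np.cos(y)])
E
python3 w.py
```

```text
clock: 6.95
clock: 7.37
clock: 7.62
tcp_pos: [0.4297, 0.1103, 0.1905]
orientation: [-0.002, -0.015, 1.0, 0.0]
wrist_force: [0.5, -0.6, -0.7]
finger_gap: 0.0464
grip_force: 0.0
rack [ 246. -244.] [95. 64.] 63.8
rack [ 332. -101.] [95. 64.] 85.5
rack [ 422. -263.] [65. 95.] 36.1
green [259.0617284  168.38271605] 81 [0.61917672 0.06968803 0.097     ]
green [279.84615385 168.08974359] 78 [0.62156987 0.01003894 0.097     ]
[0.42993265 0.11035937 0.19088686] 181.70135031983014
dx -0.18829145968469313 dy -0.0760832468430278
```

```bash
python3 -m jog '[[-0.08,-0.0314,-0.0127,0,0],[-0.08,-0.0314,-0.0127,0,0],[-0.08,-0.0314,-0.0127,0,0],[-0.08,-0.0314,-0.0127,0,0],[-0.08,-0.0314,-0.0127,0,0]]' |head -2
python3 -m jog '[[-0.08,-0.0314,-0.0127,0,0],[-0.08,0,0,0.03,0],[-0.08,0,0,0.03,0],[-0.08,0,0,0.01,0],[-0.08,0,0,0,0]]'
python3 w.py
python3 - <<'E'
from h import *
s=env.read_camera("side");cv2.imwrite("pics/side4.png",cv2.resize(s["img"][150:270,160:320,::-1],(800,600),interpolation=cv2.INTER_CUBIC))
for q in [(s,)]:
  for c,st,_ in blobs(s,*ORANGE,30): print(c,st)
E
```

```text
clock: 8.08
tcp_pos: [0.5909, 0.0517, 0.1915]
clock: 8.5
tcp_pos: [0.6186, 0.0407, 0.118]
orientation: [-0.004, -0.016, 1.0, 0.0]
wrist_force: [-0.8, 0.6, 0.4]
finger_gap: 0.0461
grip_force: 0.0
rack [ 246. -244.] [95. 64.] 63.8
rack [ 332. -101.] [94. 64.] 85.6
rack [395. 254.] [34. 71.] 81.3
rack [ 422. -263.] [65. 95.] 36.1
[0.61989652 0.04076722 0.1205229 ] 181.83201546257428
dx -0.00047549593611732297 dy -0.0008828740330574976
[303.46503497 189.73776224] [287 177  28  25 286]
[348.66331658 197.49246231] [335 183  29  27 398]
[322.48120301 218.82706767] [312 202  23  30 399]
[185.92156863 260.52941176] [183 256   8  10  51]
[295.01529052 286.40061162] [279 264  31  40 654]
```

View pics/side4.png

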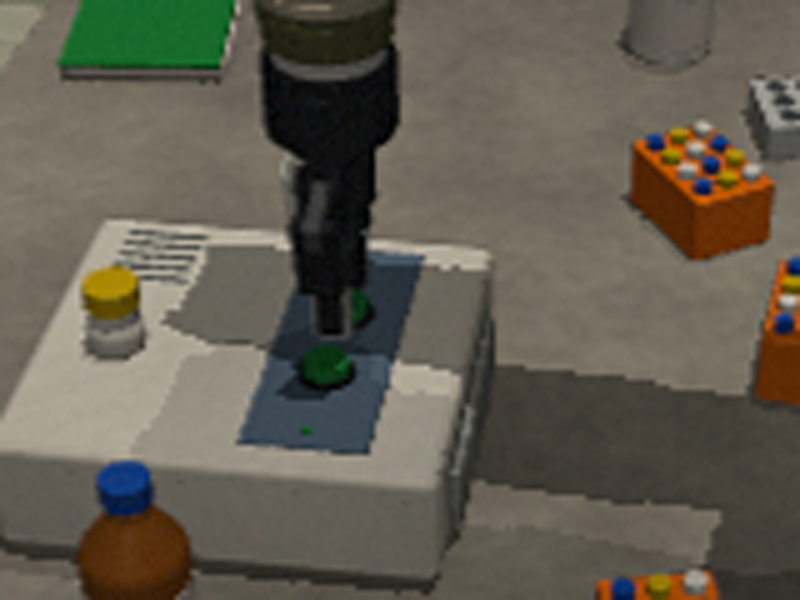

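The left finger, at (330,330) in the crop, hangs right above the left key at (327,367), and the right key is behind it in line. Now pressing.

```bash
python3 -m jog '[[-0.08,0,0,0.004,0],[-0.08,0,0,0.004,0],[-0.08,0,0,0.002,0],[-0.08,0,0,0.002,0],[-0.08,0,0,0,0]]' | egrep 'tcp|force'
python3 -m jog '[[-0.08,0,0,0.002,0],[-0.08,0,0,0.002,0],[-0.08,0,0,0.001,0],[-0.08,0,0,0,0]]' | egrep 'tcp|force'
```

```text
tcp_pos: [0.6216, 0.0407, 0.1104]
wrist_force: [0.5, 0.4, -0.1]
grip_force: 0.0
tcp_pos: [0.6218, 0.0406, 0.1055]
wrist_force: [-0.0, -0.5, 1.9]
grip_force: 0.8
```

```bash
python3 -m jog '[[-0.08,0,0,0.003,0],[-0.08,0,0,0.003,0],[-0.08,0,0,0.002,0],[-0.08,0,0,0.001,0],[-0.08,0,0,0,0]]' | egrep 'tcp|force'
python3 -m jog '[[-0.08,0,0,0.001,0],[-0.08,0,0,0,0],[-0.08,0,0,0,0]]' | egrep 'tcp|force'
```

```text
tcp_pos: [0.6218, 0.0406, 0.0978]
wrist_force: [-3.5, 1.2, 9.4]
grip_force: 4.9
tcp_pos: [0.6218, 0.0407, 0.0976]
wrist_force: [-5.3, -0.4, 14.5]
grip_force: 7.1
```

Both keys have bottomed, with 14.5 N against about 10 N of spring force. Holding for about 4 s.

```bash
H='' 
python3 -m jog '[[-0.08,0,0,0,0],[-0.08,0,0,0,0],[-0.08,0,0,0,0],[-0.08,0,0,0,0],[-0.08,0,0,0,0]]' | egrep 'clock|wrist'
python3 -m jog '[[-0.08,0,0,0,0],[-0.08,0,0,0,0],[-0.08,0,0,0,0],[-0.08,0,0,0,0],[-0.08,0,0,0,0]]' | egrep 'clock|wrist'
python3 -m jog '[[-0.08,0,0,0,0],[-0.08,0,0,0,0],[-0.08,0,0,0,0],[-0.08,0,0,0,0],[-0.08,0,0,0,0]]' | egrep 'clock|wrist'
python3 -m jog '[[-0.08,0,0,0,0],[-0.08,0,0,0,0],[-0.08,0,0,0,0],[-0.08,0,0,0,0],[-0.08,0,0,0,0]]' | egrep 'clock|wrist'
python3 -m jog '[[-0.08,0,0,0,0],[-0.08,0,0,0,0],[-0.08,0,0,0,0],[-0.08,0,0,0,0],[-0.08,0,0,0,0]]' | egrep 'clock|wrist'
python3 -m jog '[[-0.08,0,0,0,0],[-0.08,0,0,0,0],[-0.08,0,0,0,0],[-0.08,0,0,0,0],[-0.08,0,0,0,0]]' | egrep 'clock|wrist'
python3 -m jog '[[-0.08,0,0,0,0],[-0.08,0,0,0,0],[-0.08,0,0,0,0],[-0.08,0,0,0,0],[-0.08,0,0,0,0]]' | egrep 'clock|wrist'
python3 -m jog '[[-0.08,0,0,0,0],[-0.08,0,0,0,0],[-0.08,0,0,0,0],[-0.08,0,0,0,0],[-0.08,0,0,0,0]]' | egrep 'clock|wrist'
python3 -m jog '[[-0.08,0,0,0,0],[-0.08,0,0,0,0],[-0.08,0,0,0,0],[-0.08,0,0,0,0],[-0.08,0,0,0,0]]' | egrep 'clock|wrist'
python3 - <<'E'
from h import *
s=env.read_camera("side");cv2.imwrite("pics/side5.png",cv2.resize(s["img"][170:320,160:360,::-1],(800,600),interpolation=cv2.INTER_CUBIC))
E
```

```text
clock: 10.43
wrist_force: [-5.1, -0.8, 13.9]
clock: 10.85
wrist_force: [-5.9, 0.1, 14.0]
clock: 11.27
wrist_force: [-5.1, -0.4, 14.2]
clock: 11.68
wrist_force: [-5.4, 0.6, 13.5]
clock: 12.1
wrist_force: [-4.6, 0.6, 13.7]
clock: 12.52
wrist_force: [-4.5, 0.5, 14.6]
clock: 12.93
wrist_force: [-4.8, -0.3, 13.9]
clock: 13.35
wrist_force: [-5.8, 0.3, 15.2]
clock: 13.77
wrist_force: [-5.7, -0.3, 14.4]
```

View pics/side5.png

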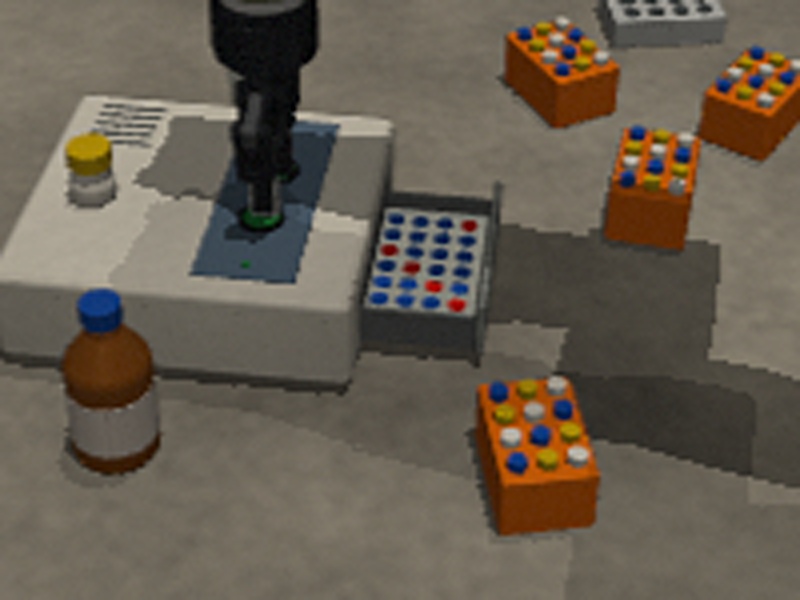

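The drawer is out (front panel at about (490,270) in the crop) and the rack sits well clear below it. I'll hold a little longer and check how far it's out.

```bash
python3 -m jog '[[-0.08,0,0,0,0],[-0.08,0,0,0,0],[-0.08,0,0,0,0],[-0.08,0,0,0,0],[-0.08,0,0,0,0]]' | egrep 'clock|wrist'
python3 -m jog '[[-0.08,0,0,0,0],[-0.08,0,0,0,0],[-0.08,0,0,0,0],[-0.08,0,0,0,0],[-0.08,0,0,0,0]]' | egrep 'clock|wrist'
python3 - <<'E'
from h import *
s=env.read_camera("side")
p=onz(s,160+500/4,170+185/4,.059); q=onz(s,160+478/4,170+365/4,.014); print(p,q)
y=np.radians(1.8); 
for a in(p,q): 
    d=a[:2]-[.6704,.0412]; print("fwd",-(d@[np.cos(y),np.sin(y)]),"lat",d@[-np.sin(y),np.cos(y)])
E
```

```text
clock: 14.23
wrist_force: [-4.8, -0.9, 13.7]
clock: 14.65
wrist_force: [-5.7, 0.5, 13.9]
[ 0.45366516 -0.03436538  0.059     ] [0.45018355 0.12580311 0.014     ]
fwd 0.21900145734637544 lat -0.06872029127498765
fwd 0.21745033781711484 lat 0.09147853287717615
```

The front face is about 219 mm from the station's origin, against 221 mm fully out and 204 mm at the previous catch, so the drawer is fully out. Releasing the keys.

```bash
python3 -m jog '[[-0.08,0,0,-0.005,0],[-0.08,0,0,-0.005,0],[-0.08,0,0,-0.02,0],[-0.08,0,0,-0.03,0],[-0.08,0,0,-0.03,0]]' | egrep 'tcp|wrist'
python3 -m jog '[[-0.08,0,0,-0.03,0],[-0.08,0,0,-0.03,0],[-0.08,0.03,0.03,0,0],[-0.08,0.03,0.03,0,0],[-0.08,0.03,0.03,0,0]]' | egrep 'tcp|wrist'
python3 -m jog '[[-0.08,0.01,0.03,0,0],[-0.08,0.01,0.03,0,0],[-0.08,0,0.03,0,0],[-0.08,0,0.03,0,0],[-0.08,0,0.03,0,0]]' | egrep 'tcp|wrist'
python3 -m jog '[[-0.08,0,0,0,0],[-0.08,0,0,0,0]]'
python3 w.py
python3 - <<'E'
from h import *
t=env.read_camera("top");s=env.read_camera("side")
cv2.imwrite("pics/both6.png",np.hstack([cv2.resize(t["img"][90:330,140:440],(400,320)),cv2.resize(s["img"][120:360,140:440],(400,320))])[...,::-1])
E
```

```text
tcp_pos: [0.6207, 0.0407, 0.1849]
wrist_force: [1.0, 0.2, 1.1]
tcp_pos: [0.5302, 0.1264, 0.2456]
wrist_force: [0.1, 1.1, 0.9]
tcp_pos: [0.505, 0.2768, 0.2454]
wrist_force: [0.3, -0.2, 1.2]
clock: 16.12
tcp_pos: [0.505, 0.2767, 0.2448]
orientation: [-0.0, -0.018, 1.0, -0.0]
wrist_force: [-0.8, -0.5, 0.3]
finger_gap: 0.0461
grip_force: 0.0
rack [ 246. -244.] [95. 64.] 63.8
rack [ 332. -101.] [94. 64.] 85.5
rack [401. 216.] [64. 94.] 17.0
rack [ 422. -263.] [65. 95.] 36.2
green [259.10714286 168.33333333] 84 [0.61932232 0.06956181 0.097     ]
green [279.88607595 168.12658228] 79 [0.6214669  0.00992139 0.097     ]
[0.50519624 0.27559242 0.24480701] 181.9776890118051
dx -0.10700131848740227 dy -0.23952775095412568
```

View pics/both6.png

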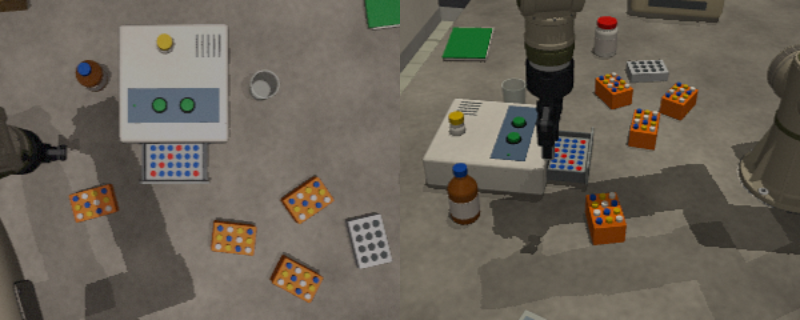

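The drawer is fully out (top crop at 175,162), and the rack is at (93,202), clear of it. Both keys are back up, nothing else has moved and the arm is clear. Handing in.

```bash
python3 -c "
from workcell import env
print(env.hand_in())"
```

```text
the job is handed in; nothing more can be done
None
```

I handed the job in at about 16 s: the rack was pushed clear to the left, both keys were held until the drawer was fully out (front face measured at 219 mm, 221 nominal), the keys are back up and the arm is clear; `hand_in()` returned no verdict.

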